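# Tea strainer from behind on a crowded hook

### The arm

A 6-joint arm with a two-finger parallel gripper is mounted at the origin on a cart in front of the work surface, level with it; the furniture and walls round the work are solid. World frame = base frame: x ahead of the robot, y to its left, z up, the work surface at z = 0. Lengths are in m, angles in rad, forces in N, time in s.
With the tool pointing down it reaches from about 0.3 to 0.825 m from the base axis. Payload 5.4 kg.
Tool frame: the origin (TCP) lies at the very end of the fingers, on their centre line; the grasp point (between the pads) lies 19 mm behind it; z points along the fingers, y is the line along which they close (so a half turn about z gives the same grasp; the last joint's range is limited). The gripper opens to 92 mm and grips with 3 to 60 N. Pads are 20 mm wide; open, the fingers measure 128 mm over their backs; the gripper's body (75 mm by 189 mm) begins 69 mm behind the grasp point.
Start: joints at [-1.553, 0.158, 1.597, -0, 1.386, -0.21], TCP at [0.13, -0.56, 0.177] pointing down, gripper open.
Joint ranges: [-2.91, 2.91], [-0.94, 2.29], [0.18, 2.7], [-1.29, 4.43], [0.17, 2.64], [-3, 3]. Speed limits (rad/s): [2.57, 2.57, 3.14, 3.14, 3.14, 3.14].

### API

Orientations are given as a rotation vector (axis times angle).
In Python, from workcell import bot gives the robot as it stands. Calls block until the motion is done:
- bot.goto(position, orientation): joint-space move of the TCP to a pose.
- bot.line_to(position, rot=None, max_speed=0.15): straight line of the TCP; rot=None keeps the orientation; max_speed is the mean speed in m/s.
- bot.set_joints(angles): joint-space move.
- bot.set_gripper(opening, newtons=None): opening from 0.0 (shut) to 1.0 (fully open); newtons is the grip in N (None keeps the last); returns when the fingers have stopped.
- bot.hold(seconds).
- bot.inverse_kinematics(position, orientation): joint angles nearest the present ones, or None.
- bot.read_camera(name): name is "scene" or "top"; returns a dict with "pixels" (384x512x3 uint8, blue, green, red), "fx", "fy", "cx", "cy" (pixels), "R" (3x3) and "t" (3): a world point X has camera coordinates R X + t. Camera axes: x right, y down, z forward; pixel columns grow to the right and rows downward; lengths in m; the calibration is good to about 2 mm. A picture is of the moment at which its call begins. There is no depth.
A pose or a line that the arm cannot do raises bot.MotionError and nothing moves.
- bot.job_done(): hands the job in; it is judged then, once.
Readings, each from a call of its own:
- bot.current_clock(): time.
- bot.current_joints(): joint angles.
- bot.current_joint_vel(): joint speeds.
- bot.current_effort(): joint torques, N m.
- bot.current_ee_pos(): TCP position.
- bot.current_tool_rot(): TCP orientation.
- bot.current_contact_force(): force on the tool from outside, world axes, zero at the start.
- bot.current_ft_torque(): the same for the moment, N m.
- bot.current_opening(): opening from 0.0 (shut) to 1.0 (fully open).
- bot.current_grip_force(): force on a finger pad.
Only numpy, scipy, OpenCV 4.12 (cv2) and the standard library are available. Lean on these libraries where they do the work, as an engineer would, in place of code of your own. Each camera call takes 0.05 s, during which the arm holds its last target. There are 200 camera calls.

### The job

Make tea ready: the tea strainer with the red handle hangs at the back of a crowded hook. Move the two utensils in front of it (green scoop, yellow turner) to the spare hook and leave both hanging there, then take the strainer and stand it in the white mug, bowl down. The spare hook's telescopic post may be set to any height, so feel for it gently, do not shove it, and drop nothing, and leave the mug and the other things standing where they are.

Things in the scene. Friction and masses are not known exactly. Their poses are not given: they have to be found in the camera images.
- full_stand: Stand (fixed) with the crowded hook: round dark foot of 116 mm, steel post, at its top a level steel wire of 8 mm diameter from the post axis along the stand's -x; its end turns up: tip's top 14 mm above the wire's axis, outermost point 164 mm from the post axis, bend begins at 150 mm. Wire's axis 210 mm above the worktop. Origin: centre of the foot's underside, z up.
- spare_stand: Stand (fixed foot) with the empty spare hook; like full_stand, same frame and hook, but telescopic: its wire's axis is 180 to 230 mm above the worktop, not given by this pose: find it by touch or sight. The 26 mm round black cap on the post, its top 8 mm above the wire's axis, may be tapped from above; cap and hook yield on a spring, 1 mm per 2 N. Over 40 N on it is a fault.
- strainer: Tea strainer, red loop and handle, steel round bowl 45 mm wide, 18 mm thick; 50 to 100 g. Rearmost on the crowded hook, about 55 mm from its post axis; neighbours about 37 mm apart. Origin: in the loop, on the axis of the wire it hangs on; z up along it, x across its thickness (along the wire). Lowest point 145 mm below the origin.
- strainer_loop (a point): Middle of the strainer's loop, 20 mm below its origin; all three utensils have this loop: 36 mm wide (y), 10 thick; flat parallel outer sides 7 to 37 mm below the origin, roof-shaped top (apex 12 mm above it) that sits on the wire, cross bar 33 to 39 mm below; 26 mm wide inside. To pass a hook's tip, lift a utensil 14 to 28 mm from where it hangs.
- strainer_bowl (a point): Centre of the strainer's bowl, 122.5 mm below the strainer's origin.
- scoop: Coffee scoop, green loop (as the strainer's) and handle, steel bowl 42 mm wide, 20 mm thick; 50 to 100 g. Hangs in front of the strainer, first or second from the tip. Origin and axes as the strainer's; lowest point 144 mm below the origin.
- turner: Small slotted turner, yellow loop (as the strainer's) and handle, flat steel blade 44 mm wide, 5 mm thick; 50 to 100 g. Hangs in front of the strainer, first or second from the tip. Origin and axes as the strainer's; lowest point 146 mm below the origin.
- mug: White speckled mug, loose, upright, 100 mm high, cup 86 mm across, inside about 65 mm wide; floor about 7 mm thick. Origin under the middle of cup and handle together, on the worktop; the handle points along its -y.
- mug_mouth (a point): Centre of the mug's mouth, at rim height (100 mm).
- lemon: Yellow lemon, 78x55x56 mm, loose bystander. Origin at its underside.
- timer: Kitchen timer, 66 mm across, 56 mm high, loose bystander. Origin at its underside.
- tea_jar: Clip-top glass jar with light brown contents, 86x80x128 mm, loose bystander between the stands. Origin at its underside.

How it is judged:
On the way:
1. scoop and turner both hang released on the spare hook (contact force between each of scoop, turner and spare_stand above 0.15 N and height (world z) of each of scoop, turner above 0.15 m and x of scoop in the frame of spare_stand between -0.165 and -0.015 m and y of scoop in the frame of spare_stand between -0.015 and 0.015 m and angle between each of scoop, turner's own z axis and vertical below 0.35 rad and x of turner in the frame of spare_stand between -0.165 and -0.015 m and y of turner in the frame of spare_stand between -0.015 and 0.015 m and contact force between the fingers and scoop below 0.05 N and contact force between the fingers and turner below 0.05 N), for 0.2 s.
At the end, for the whole second after the job is handed in: Scoop and turner hang upright (0.35 rad) on the spare wire, 15 to 165 mm from the post axis, origins within 15 mm of its line and above 150 mm; strainer released, at rest, in the upright mug (0.15 rad), bowl within 35 mm of the mug axis, under 55 mm high, leaning under 1 rad (contact force between each of scoop, turner and spare_stand above 0.15 N and height (world z) of each of scoop, turner above 0.15 m and x of scoop in the frame of spare_stand between -0.165 and -0.015 m and y of scoop in the frame of spare_stand between -0.015 and 0.015 m and angle between each of scoop, turner's own z axis and vertical below 0.35 rad and x of turner in the frame of spare_stand between -0.165 and -0.015 m and y of turner in the frame of spare_stand between -0.015 and 0.015 m and horizontal distance between strainer_bowl and mug_mouth below 0.035 m and z of strainer_bowl in the frame of mug below 0.055 m and angle between strainer's own z axis and vertical below 1 rad and contact force between the fingers and strainer below 0.05 N and linear speed of strainer below 0.05 m/s and angle between mug's own z axis and vertical below 0.15 rad); the robot touches nothing.
It fails at once if the spare stand is pushed with more than 40 N by the gripper or by a utensil (contact force between any of the fingers, the arm, scoop, turner, strainer and spare_stand above 40 N).
It fails at once if the mug is tipped by more than 0.5 rad or shoved by more than 60 mm (angle between mug's own z axis and vertical above 0.5 rad or distance of mug from where it was at the start of the episode above 0.06 m).
It fails at once if a utensil is dropped (its origin is moving faster than 1 m/s) (linear speed of any of scoop, turner, strainer above 1 m/s).
It fails at once if lemon, timer or jar is moved by more than 30 mm (distance of any of lemon, timer, tea_jar from where it was at the start of the episode above 0.03 m).
It also fails if it takes over 72 s, if anything falls off the work surface, if the arm or the gripper's body presses on something with over 40 N, if the wrist force passes 120 N, or if a joint passes its speed limit or range.

## Working session

There is one attempt and no reset: what is moved stays moved. The work goes in short steps, each a Python script; the robot and the scene stay as the last script left them, time stands still between calls to the robot, and variables do not carry over. Pictures are saved under pics/ and viewed, at most 10 in all, crops included, and the job is handed in when it is done.

```bash
mkdir -p pics; ls
python3 - <<'E'
from workcell import bot
import cv2,numpy as np
for n in("scene","top"):
    c=bot.read_camera(n); cv2.imwrite(f"pics/{n}0.png",c["pixels"]); np.savez(f"{n}.npz",**c)
    R=np.array(c["R"]);print(n,c["fx"],c["fy"],c["cx"],c["cy"],R.round(4).tolist(),c["t"],(-R.T@np.array(c["t"])).round(3))
print(bot.current_clock(),bot.current_tool_rot(),bot.current_ee_pos())
E
```

```text
pics
scene 403.73770998889285 403.73770998889285 250.86341253450485 197.07341143036794 [[-0.7251, -0.6886, -0.0127], [-0.5113, 0.5506, -0.6599], [0.4614, -0.4719, -0.7513]] [0.46204436 0.35075457 1.07049265] [0.02  0.63  1.042]
top 463.5677123204697 463.5677123204697 257.4482877771598 194.61128653095716 [[-0.0724, -0.9973, -0.0083], [-0.7924, 0.0626, -0.6067], [0.6056, -0.0374, -0.7949]] [0.09827727 0.54443895 1.53906119] [-0.494  0.122  1.554]
0.1 [-3.11957256e+00 -3.56948204e-01 -2.19711493e-04] [ 0.12983691 -0.55950971  0.17593817]
```

View pics/scene0.png

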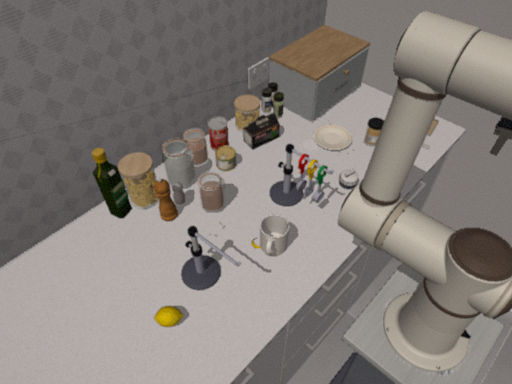

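View pics/top0.png

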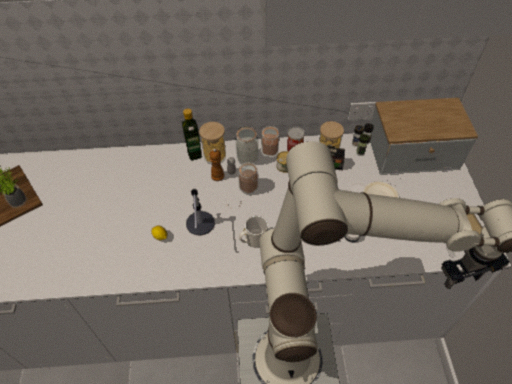

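The scene view shows the spare stand with foot (200,272), the full stand with foot (287,193), and the mug at (273,237). The arm hides the full stand in the top view. I'll zoom in on both.

Run:
```python
import cv2
s=cv2.imread("pics/scene0.png"); t=cv2.imread("pics/top0.png")
a=cv2.resize(s[135:225,255:375],None,fx=6.6,fy=6.6,interpolation=cv2.INTER_CUBIC)
cv2.imwrite("pics/a.png",a)
b=cv2.resize(s[200:300,165:295],None,fx=6,fy=6,interpolation=cv2.INTER_CUBIC)
cv2.imwrite("pics/b.png",b)
c=cv2.resize(t[160:260,140:270],None,fx=6,fy=6,interpolation=cv2.INTER_CUBIC)
cv2.imwrite("pics/c.png",c)
```

```text
(no output)
```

View pics/a.png

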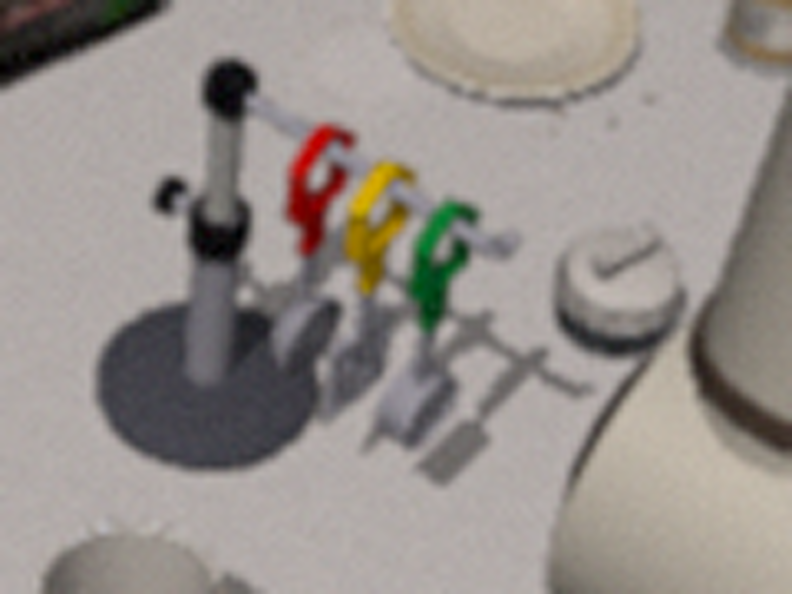

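View pics/b.png

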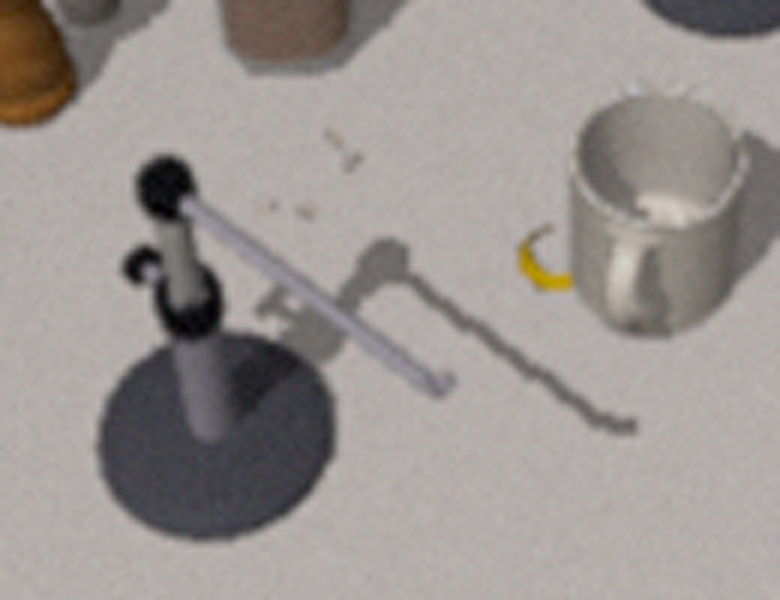

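View pics/c.png

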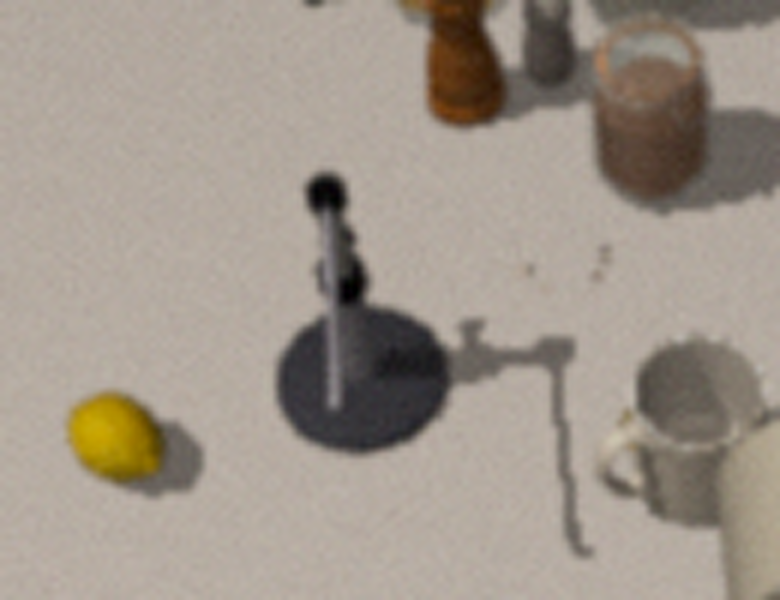

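Crop A shows the order from the post out: red strainer, yellow turner, green scoop, with the cap at (230,88) and the hook tip at (512,240). B and C show the spare cap at (167,188) and (326,193), its tip at (445,382) and (334,405), the mug rim centre at about (660,160) and (698,390), and the mug handle toward the spare stand. Next I'll compute positions.

```bash
cat > h.py <<'E'
import numpy as np
from scipy.optimize import least_squares
C={n:dict(np.load(f"{n}.npz")) for n in("scene","top")}
def proj(n,X):
    c=C[n]; p=c["R"]@np.asarray(X,float)+c["t"]; return np.array([c["fx"]*p[0]/p[2]+c["cx"],c["fy"]*p[1]/p[2]+c["cy"]])
def plane(n,uv,z):
    c=C[n]; d=c["R"].T@np.array([(uv[0]-c["cx"])/c["fx"],(uv[1]-c["cy"])/c["fy"],1]); o=-c["R"].T@c["t"]
    return o+d*(z-o[2])/d[2]
def tri(u1,u2): return least_squares(lambda X:np.r_[proj("scene",X)-u1,proj("top",X)-u2],[.5,0,.1])
E
python3 - <<'E'
from h import *
np.set_printoptions(precision=4,suppress=True)
crop=lambda o,s:lambda x,y:np.array([o[0]+(x+.5)/s-.5,o[1]+(y+.5)/s-.5])
A=crop((255,135),6.6);B=crop((165,200),6);Cc=crop((140,160),6)
for n,u,v in(("cap",B(167,188),Cc(326,193)),("tip",B(440,384),Cc(334,404)),("wire near post",B(190,207),Cc(327,210)),("mugrim",B(660,160),Cc(698,391)),("foot",B(217,435),Cc(363,378))):
    r=tri(u,v);print(n,r.x,r.fun)
print("spare foot plane .008",plane("scene",B(217,435),.008),plane("top",Cc(363,378),.008))
print("mug plane",plane("scene",B(660,160),.1),plane("top",Cc(698,391),.1))
print("jar plane",plane("top",Cc(650,50),.12))
print("mughandle",plane("top",Cc(612,462),.06))
print("full: cap",plane("scene",A(230,88),.212),"foot",plane("scene",A(207,385),.008))
for n,p in(("wire0",(255,103)),("bend",(470,236)),("tip",(512,240)),("red apex",(333,130)),("yel apex",(393,168)),("grn apex",(457,205))):
    print(n,plane("scene",A(*p),.21 if 'w' in n or n=='bend' else .218))
print("timer",plane("scene",A(618,270),.056))
E
```

```text
cap [0.5657 0.2907 0.2042] [-0.0824 -0.1682 -0.0361  0.2653]
tip [0.4071 0.2833 0.2111] [ 0.0378  0.0909  0.0351 -0.1389]
wire near post [0.5518 0.2901 0.2035] [-0.1593 -0.3298 -0.0759  0.5186]
mugrim [0.4742 0.0696 0.0942] [-0.1858 -0.4179 -0.1186  0.5764]
foot [ 0.567   0.2901 -0.0016] [-0.0914 -0.2145 -0.0733  0.3105]
spare foot plane .008 [0.5612 0.2935 0.008 ] [0.5619 0.2887 0.008 ]
mug plane [0.47   0.0738 0.1   ] [0.4729 0.0691 0.1   ]
jar plane [0.7389 0.0828 0.12  ]
mughandle [0.45   0.1257 0.06  ]
full: cap [ 0.5813 -0.1162  0.212 ] foot [ 0.58   -0.1148  0.008 ]
wire0 [ 0.5675 -0.1179  0.21  ]
bend [ 0.4429 -0.115   0.21  ]
tip [ 0.424  -0.1182  0.218 ]
red apex [ 0.5248 -0.1206  0.218 ]
yel apex [ 0.4897 -0.1192  0.218 ]
grn apex [ 0.4546 -0.1195  0.218 ]
timer [ 0.4507 -0.2845  0.056 ]
```

```bash
cat >> h.py <<'E'
from workcell import bot
import cv2
from scipy.spatial.transform import Rotation as Ro
def rot(yaw=0,tilt=0):  # tool down; tilt>0 leans the upper part of the tool to +x
    return (Ro.from_euler("y",tilt)*Ro.from_rotvec(np.pi*np.array([np.cos(yaw/2),np.sin(yaw/2),0]))).as_rotvec()
def f(): return np.round(bot.current_contact_force(),2)
def st(m=""): print(m,"t",round(bot.current_clock(),1),"p",np.round(bot.current_ee_pos(),4),"f",f(),"op",round(bot.current_opening(),3),flush=True)
E
python3 - <<'E'
from h import *
for yaw in(0,np.pi,-np.pi):
    for p in((.45,-.117,.3),(.5,.287,.3),(.526,-.117,.2)):
        q=bot.inverse_kinematics(p,rot(yaw));print(yaw,p,None if q is None else np.round(q,2))
bot.line_to([.13,-.56,.36],max_speed=.3)
bot.set_gripper(0);st()
bot.goto([.562,.290,.26],rot());st("above")
bot.line_to([.562,.290,.235],max_speed=.1);st()
f0=f();z=.235
while z>.180:
    z-=.0025; bot.line_to([.562,.290,z],max_speed=.05)
    if f()[2]-f0[2]>1.5: break
st("touch")
c=bot.read_camera("scene");cv2.imwrite("pics/s1.png",c["pixels"])
c=bot.read_camera("top");cv2.imwrite("pics/t1.png",c["pixels"])
bot.line_to([.562,.290,z+.06],max_speed=.2);st()
E
```

```text
0 (0.45, -0.117, 0.3) [-0.52 -0.19  1.7  -0.    1.63  1.06]
0 (0.5, 0.287, 0.3) [ 0.31  0.11  1.41 -0.    1.62  1.88]
0 (0.526, -0.117, 0.2) [-0.44  0.05  1.67 -0.    1.42  1.13]
3.141592653589793 (0.45, -0.117, 0.3) [-0.52 -0.19  1.7   0.    1.63 -2.09]
3.141592653589793 (0.5, 0.287, 0.3) [ 0.31  0.11  1.41 -0.    1.62 -1.26]
3.141592653589793 (0.526, -0.117, 0.2) [-0.44  0.05  1.67  0.    1.42 -2.01]
-3.141592653589793 (0.45, -0.117, 0.3) [-0.52 -0.19  1.7  -0.    1.63 -2.09]
-3.141592653589793 (0.5, 0.287, 0.3) [ 0.31  0.11  1.41  0.    1.62 -1.26]
-3.141592653589793 (0.526, -0.117, 0.2) [-0.44  0.05  1.67 -0.    1.42 -2.01]
 t 2.2 p [ 0.13 -0.56  0.36] f [ 0.42 -0.82 -0.18] op 0.007
above t 5.5 p [0.5624 0.2893 0.2601] f [ 0.08 -0.59 -0.22] op 0.005
 t 6.0 p [0.5616 0.2897 0.2342] f [-0.31 -0.21  0.63] op 0.001
touch t 11.4 p [0.5618 0.29   0.1797] f [ 0.38 -0.17 -0.65] op 0.005
 t 12.0 p [0.5623 0.2901 0.2403] f [-0.25  0.99  0.19] op 0.001
```

Run:
```python
import cv2,numpy as np
s=cv2.imread("pics/s1.png"); t=cv2.imread("pics/t1.png")
a=cv2.resize(s[160:310,140:300],(640,600),interpolation=cv2.INTER_CUBIC)
cv2.imwrite("pics/s1c.png",a)
cv2.imwrite("pics/t1c.png",cv2.resize(t[130:280,130:400],(800,444),interpolation=cv2.INTER_CUBIC))
```

```text
(no output)
```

View pics/s1c.png

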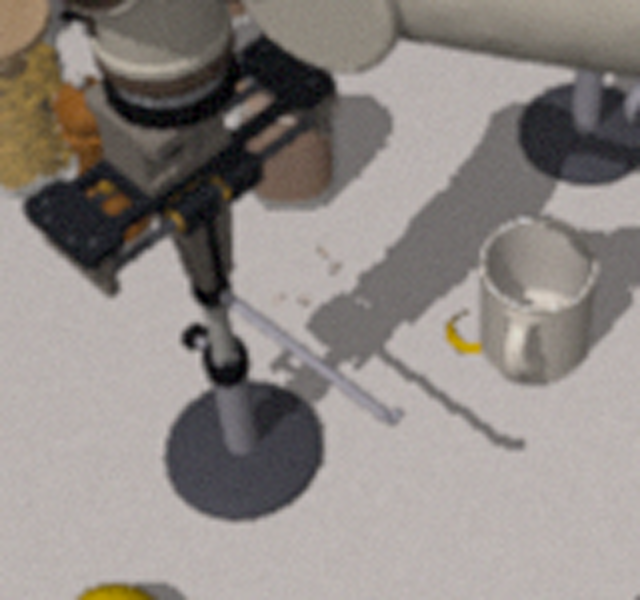

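View pics/t1c.png

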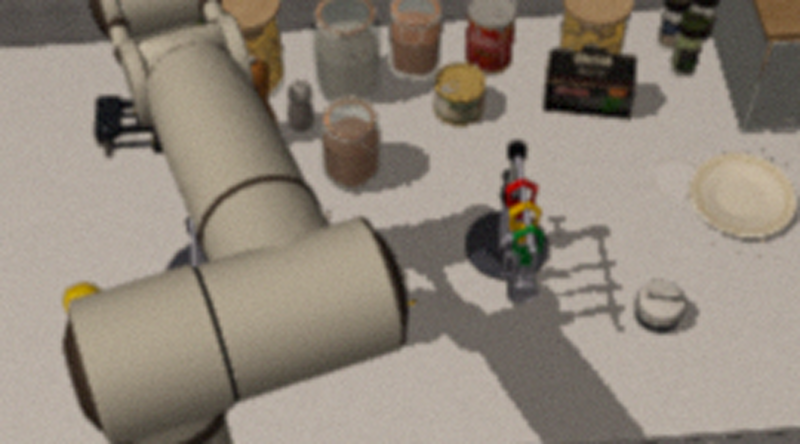

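The scene crop shows the finger ends at the cap (208,298), with the hook not visibly displaced. In the top crop the full stand's cap is at (517,149) and the loop tops are at (521,187), (525,210) and (530,235). I'll check the projections against these pixels.

Run:
```python
from h import *
np.set_printoptions(precision=4,suppress=True)
for z in(.18,.19,.2,.21,.22):
    u=proj("scene",[.562,.29,z]); v=proj("scene",[.566,.2905,z]);print(z,u,(u-[140,160])*4,v, (proj("scene",[.404,.283,z])-[140,160])*4)
T=lambda x,y:np.array([130+(x+.5)/2.963-.5,130+(y+.5)/2.96-.5])
A=lambda x,y:np.array([255+(x+.5)/6.6-.5,135+(y+.5)/6.6-.5])
for n,a,t in(("cap",(230,88),(517,149)),("red",(333,130),(521,183)),("yel",(393,168),(525,206)),("grn",(457,205),(530,230))):
    r=tri(A(*a),T(*t));print(n,r.x,r.fun)
for _ in range(5): print(f());bot.hold(.02)
```

```text
0.18 [194.5904 236.8918] [218.3618 307.5673] [193.4393 236.1568] [397.6278 444.5189]
0.19 [194.1389 234.6398] [216.5557 298.5594] [192.9803 233.903 ] [397.067 435.921]
0.2 [193.6809 232.3554] [214.7236 289.4217] [192.5146 231.6168] [396.4976 427.1903]
0.21 [193.2162 230.0378] [212.8649 280.1514] [192.0422 229.2974] [395.9193 418.3238]
0.22 [192.7447 227.6864] [210.979  270.7455] [191.5629 226.9443] [395.3319 409.3182]
cap [ 0.5853 -0.1206  0.2079] [-0.1609 -0.3008 -0.0291  0.4143]
red [ 0.5217 -0.1161  0.2229] [ 0.0163  0.0316  0.0042 -0.0433]
yel [ 0.4879 -0.1165  0.2209] [ 0.0189  0.0375  0.0059 -0.0511]
grn [ 0.4534 -0.1179  0.2194] [ 0.062   0.1263  0.023  -0.1706]
[-0.25  0.99  0.19]
[-0.03  0.25  0.63]
[ 0.26  0.34 -0.8 ]
[ 0.02  0.23 -0.76]
[-0.49  0.41 -0.71]
```

Run:
```python
import cv2,numpy as np
a,b=[cv2.resize(cv2.imread(f"pics/{n}.png")[205:255,172:212],(400,500),interpolation=cv2.INTER_CUBIC) for n in("scene0","s1")]
im=cv2.convertScaleAbs(np.hstack([a,b]),alpha=1.6)
cv2.imwrite("pics/ab.png",im)
```

```text
(no output)
```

View pics/ab.png

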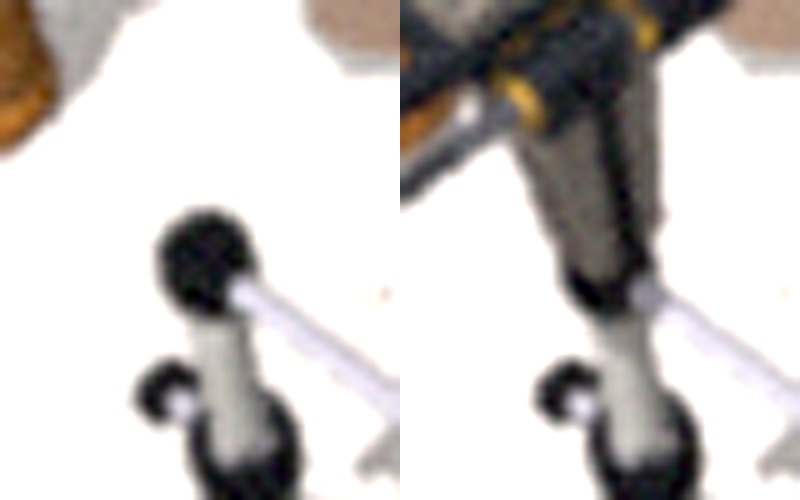

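The right half shows the fingers covering the cap top, ending near (595,285), with the wire start barely moved. That looks higher than the reported z of 0.18, so I'll check the TCP projection at the present raised pose.

Run:
```python
from h import *
c=bot.read_camera("scene");p=bot.current_ee_pos();cv2.imwrite("pics/s2.png",c["pixels"]);s1=cv2.imread("pics/s1.png")
def z(im,p):
    o=(165,195);im=cv2.convertScaleAbs(cv2.resize(im[195:255,165:215],(400,480),interpolation=cv2.INTER_CUBIC),alpha=1.5)
    for q,col in((p,(0,0,255)),(p+[0,0,.02],(0,255,0))):
        u=(proj("scene",q)-o+.5)*8-.5;cv2.circle(im,tuple(int(round(v)) for v in u),3,col,-1)
    return im
cv2.imwrite("pics/cmp.png",np.hstack([z(s1,np.array([.5618,.29,.1797])),z(c["pixels"],np.array(p))]))
st()
```

```text
t 12.1 p [0.561  0.2897 0.2378] f [ 0.5  -0.23 -0.68] op 0.003
```

View pics/cmp.png

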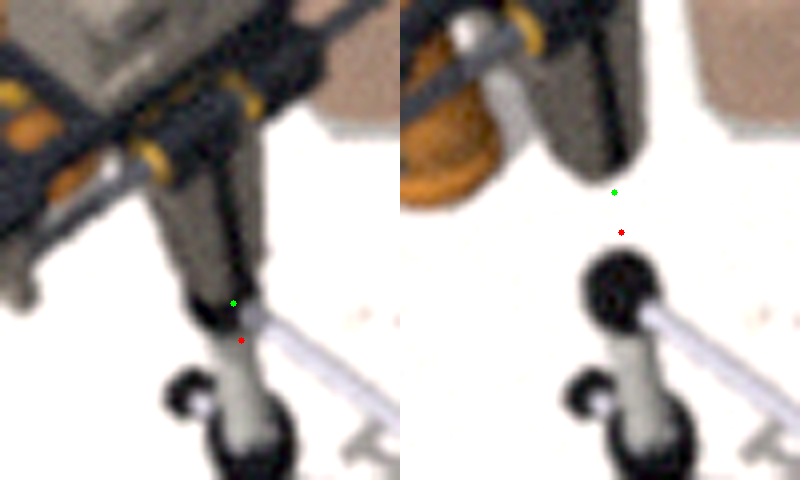

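The fingertip in the right half is at about (605,178), but the reported TCP projects to (622,232). The shut fingers therefore end about 28 mm higher than reported. I'll settle it by touch: continue the tap on the spare cap, then tap the full stand's cap, whose top is known to be at 0.218.

```bash
cat >> h.py <<'E'
def fz(n=4):
    v=[]
    for _ in range(n): v.append(bot.current_contact_force()[2]); bot.hold(.02)
    return float(np.mean(v))
def tap(x,y,z0,zmin,step=.0025):
    bot.line_to([x,y,z0],max_speed=.12);b=fz();z=z0
    while z>zmin:
        z-=step; bot.line_to([x,y,z],max_speed=.06)
        if bot.current_contact_force()[2]-b>2 and fz()-b>1.5: 
            d=fz()-b; p=bot.current_ee_pos(); print("touch cmd",round(z,4),"pos",np.round(p,4),"dF",round(d,2)); return p[2],d
    print("no touch");return None,0
E
python3 - <<'E'
from h import *
print(tap(.564,.290,.185,.145))
st()
bot.set_gripper(.15);st("opened")
c=bot.read_camera("scene");cv2.imwrite("pics/s3.png",c["pixels"])
E
```

```text
touch cmd 0.1725 pos [0.5644 0.2901 0.1735] dF 5.7
(np.float64(0.17353458453145817), 5.702345797134956)
 t 14.2 p [0.5644 0.2901 0.1735] f [-1.77 -0.77  5.94] op 0.005
opened t 14.6 p [0.5646 0.2911 0.1737] f [0.83 2.08 5.05] op 0.152
```

Run:
```python
from h import *
bot.set_gripper(0)
bot.line_to([.564,.29,.26],max_speed=.3)
bot.goto([.582,-.118,.24],rot());st()
print(tap(.582,-.118,.202,.165))
bot.line_to([.582,-.118,.26],max_speed=.3);st()
```

```text
t 17.0 p [ 0.5822 -0.1169  0.2399] f [-0.5  -1.08 -0.16] op 0.007
touch cmd 0.1795 pos [ 0.5825 -0.1182  0.1806] dF 5.35
(np.float64(0.18060637167543872), 5.346363612453662)
 t 20.3 p [ 0.5827 -0.1183  0.2614] f [-0.47 -0.46 -0.01] op 0.007
```

Both taps agree. Contact is at about 0.181 reported on the full cap and about 0.1764 on the spare cap, so the spare wire is at 0.2055, which matches the vision estimate. True tip z is reported z plus about 37 mm. I'll approach the scoop with that correction and look before closing.

Run:
```python
from h import *
bot.set_gripper(1.0)
bot.line_to([.454,-.118,.195],max_speed=.25)
b=fz()
for z in(.175,.155,.145,.134):
    bot.line_to([.454,-.118,z],max_speed=.15)
    d=bot.current_contact_force()[2]-b
    if abs(d)>2.5: print("force",z,d);break
st()
c=bot.read_camera("scene")["pixels"];t=bot.read_camera("top")["pixels"]
cv2.imwrite("pics/s4.png",c);cv2.imwrite("pics/t4.png",t)
im=[]
p=np.array(bot.current_ee_pos())
for n,a in(("scene",c),("top",t)):
    g=np.array([.454,-.118,.171]); o=(proj(n,g)-[30,38]).astype(int)
    k=cv2.convertScaleAbs(cv2.resize(a[o[1]:o[1]+75,o[0]:o[0]+50],(400,600),interpolation=cv2.INTER_CUBIC),alpha=1.3)
    for q,col in((p,(0,0,255)),(p+[0,0,.037],(0,255,0)),(p+[0,.046,.037],(255,0,255)),(p+[0,-.046,.037],(255,0,255))):
        u=(proj(n,q)-o+.5)*8-.5;cv2.circle(k,tuple(int(round(v)) for v in u),3,col,-1)
    im.append(k)
cv2.imwrite("pics/g1.png",np.hstack(im))
```

```text
t 23.5 p [ 0.4536 -0.1178  0.1337] f [-0.41 -0.13  0.05] op 1.001
```

View pics/g1.png

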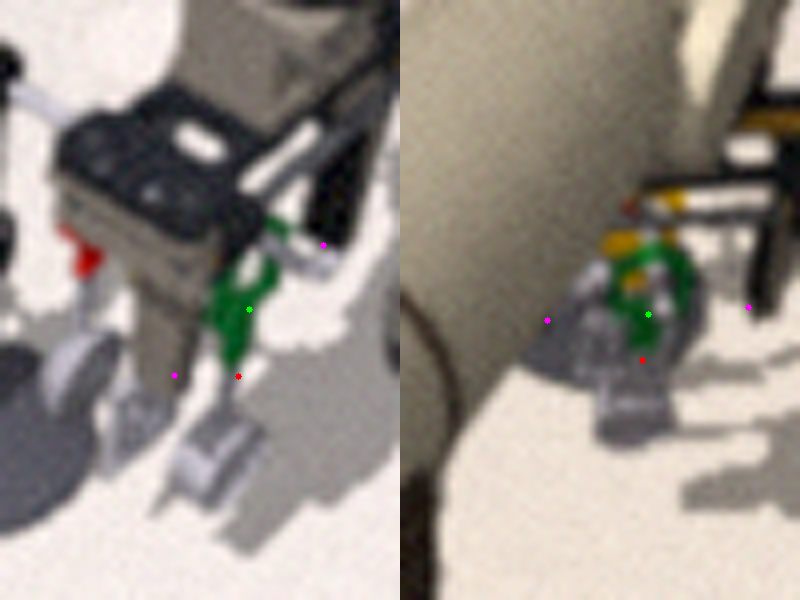

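The fingers straddle the green loop, with tips at (165,400) and (330,250), matching the +37 mm marks. I'll grip it and carry it to the spare hook.

```bash
cat >> h.py <<'E'
K=.076  # reported TCP z = utensil origin z - K
WS=.2055
def seg(pts,v,rot_=None,lim=6):
    for p in pts:
        b=np.array(bot.current_contact_force()); bot.line_to(p,rot=rot_,max_speed=v)
        d=np.array(bot.current_contact_force())-b
        if np.linalg.norm(d)>lim: st(f"FORCE {d.round(1)}"); raise SystemExit
def grab(x,y=-.118):
    bot.set_gripper(.36,25); st("grip"); print("gf",bot.current_grip_force())
    assert .34<bot.current_opening()<.46
    seg([[x,y,.21+.021-K]],.08)
    n=max(2,int((x-.385)/.03)); seg([[a,y,.231-K] for a in np.linspace(x,.385,n+1)[1:]],.12)
    st("out")
def hang(d):
    yl=lambda x:.2905-.045*(.566-x); R=rot(.045); z=WS+.021-K; x=.566-d
    bot.line_to([.385,-.118,.30-K],max_speed=.25)
    bot.line_to([.36,yl(.36),.30-K],rot=R,max_speed=.25)
    bot.line_to([.36,yl(.36),z],max_speed=.15)
    seg([[a,yl(a),z] for a in np.linspace(.36,x,5)[1:]],.12); st("over")
    seg([[x,yl(x),WS+.004-K],[x,yl(x),WS-K]],.08); st("down"); print("op",bot.current_opening())
E
python3 - <<'E'
from h import *
grab(.454); hang(.06)
E
```

```text
grip t 24.5 p [ 0.454  -0.1181  0.134 ] f [-0.28 -0.77 -0.36] op 0.413
gf 24.999971240758896
out t 25.8 p [ 0.3857 -0.1182  0.1552] f [ 0.5  -0.36 -1.51] op 0.409
over t 30.5 p [0.5052 0.2878 0.1503] f [-0.68 -0.44 -1.29] op 0.411
down t 31.1 p [0.5061 0.2877 0.1297] f [-0.25 -1.36  0.49] op 0.407
op 0.406669823900427
```

Run:
```python
from h import *
bot.set_gripper(1.0); p=bot.current_ee_pos()
bot.line_to([p[0],p[1],.22],max_speed=.25)
c=bot.read_camera("scene")["pixels"];cv2.imwrite("pics/s5.png",c)
h=cv2.cvtColor(c,cv2.COLOR_BGR2HSV);m=cv2.inRange(h,(50,120,40),(85,255,255));m[:200]=0
ys,xs=np.nonzero(m);print("green",len(xs),xs.mean(),ys.mean(),"exp loop",proj("scene",[.506,.288,.19]))
bot.goto([.489,-.118,.205],rot());st()
b=fz()
seg([[.489,-.118,.17],[.489,-.118,.21-K]],.2,lim=4);st("at turner")
# colour check: yellow centroid
c=bot.read_camera("scene")["pixels"];cv2.imwrite("pics/s6.png",c)
grab(.489)
```

```text
green 117 195.5897435897436 242.9059829059829 exp loop [209.29330118 246.39310915]
 t 34.1 p [ 0.4892 -0.1172  0.2049] f [0.95 0.4  0.47] op 1.003
at turner t 34.8 p [ 0.4891 -0.1179  0.1347] f [ 0.43 -0.15  1.43] op 0.997
grip t 35.7 p [ 0.489  -0.1183  0.1342] f [-0.25 -2.16  0.19] op 0.411
gf 25.000084787607193
out t 37.5 p [ 0.3858 -0.1183  0.1553] f [ 0.35 -0.51 -0.58] op 0.406
```

Run:
```python
from h import *
for n in("s5","s6"):
    h=cv2.cvtColor(cv2.imread(f"pics/{n}.png"),cv2.COLOR_BGR2HSV)
    m=cv2.inRange(h,(50,120,40),(85,255,255))
    k,l,s,ce=cv2.connectedComponentsWithStats(m)
    print(n,[(s[i].tolist(),ce[i].round(1).tolist()) for i in range(1,k) if s[i][4]>8])
for z in(.217,.19,.14): print(z,proj("scene",[.506,.288,z]))
```

```text
s5 [([113, 191, 7, 6, 18], [115.5, 193.2]), ([121, 196, 6, 8, 14], [123.4, 199.6]), ([202, 240, 12, 19, 101], [207.6, 249.3])]
s6 [([271, 132, 5, 6, 14], [272.7, 134.1]), ([112, 188, 10, 13, 37], [116.3, 194.5]), ([117, 197, 9, 11, 19], [121.8, 201.4]), ([201, 240, 13, 19, 105], [207.4, 249.0])]
0.217 [208.31615307 240.23124111]
0.19 [209.29330118 246.39310915]
0.14 [211.00434488 257.18290174]
```

Green hangs where expected on the spare hook, spanning rows 240 to 259. The turner comes next.

Run:
```python
from h import *
hang(.105)
bot.set_gripper(1.0); p=bot.current_ee_pos()
bot.line_to([p[0],p[1],.22],max_speed=.25)
c=bot.read_camera("scene")["pixels"];cv2.imwrite("pics/s7.png",c)
h=cv2.cvtColor(c,cv2.COLOR_BGR2HSV)
for nm,lo,hi in(("green",(50,120,40),(85,255,255)),("yel",(20,150,90),(33,255,255)),("red",(172,150,80),(180,255,255))):
    k,l,s,ce=cv2.connectedComponentsWithStats(cv2.inRange(h,lo,hi))
    print(nm,[(s[i].tolist(),ce[i].round(1).tolist()) for i in range(1,k) if s[i][4]>15])
print("exp yel",proj("scene",[.461,.286,.217]),proj("scene",[.461,.286,.15]));st()
```

```text
over t 41.7 p [0.4602 0.2858 0.1504] f [-0.44 -0.55 -1.59] op 0.41
down t 42.3 p [0.461  0.2857 0.1296] f [ 0.35 -0.88 -1.84] op 0.411
op 0.410697970888707
green [([111, 190, 8, 6, 20], [114.7, 192.8]), ([118, 197, 8, 9, 23], [122.0, 201.2]), ([207, 239, 7, 5, 23], [210.0, 240.8]), ([208, 249, 5, 10, 35], [209.7, 253.5])]
yel [([92, 148, 13, 17, 139], [98.3, 155.4]), ([252, 241, 8, 7, 24], [254.8, 245.1]), ([215, 249, 12, 20, 122], [220.1, 258.2]), ([155, 306, 28, 20, 408], [168.2, 316.0])]
red []
exp yel [221.39618444 250.07702779] [223.1611794 264.737871 ]
 t 43.8 p [0.4604 0.2856 0.219 ] f [-0.12 -0.6  -0.23] op 0.998
```

Both utensils hang on the spare hook as expected: yellow at (220,258), green at (209,250). Next is the strainer.

Run:
```python
from h import *
bot.goto([.525,-.118,.205],rot());st()
seg([[.525,-.118,.17],[.525,-.118,.21-K]],.2,lim=4)
grab(.525)
th=.2; R=rot(0,th); mx,my=.472,.071
def tcp(oz): return [mx+.006+.1225*np.sin(th)-.0575*np.sin(th),my,oz-.0575*np.cos(th)-.0185]
bot.line_to([.385,-.118,.30-K],max_speed=.25)
bot.line_to(tcp(.295),rot=R,max_speed=.25); st("over mug")
bot.hold(.2); bot.line_to(tcp(.20),max_speed=.15); st()
b=fz()
for oz in(.185,.172,.165,.160,.157,.1545,.1525,.1505,.149,.1475):
    bot.line_to(tcp(oz),max_speed=.08)
    d=np.array(bot.current_contact_force())
    if d[2]-b>2.5 or np.linalg.norm(d[:2])>4: print("stop",oz,d.round(2),b);break
print(oz,b,fz());st()
```

```text
t 45.3 p [ 0.5251 -0.117   0.2049] f [-0.45  0.06  0.19] op 0.995
grip t 46.9 p [ 0.5251 -0.1185  0.1343] f [-0.63 -2.15  1.12] op 0.415
gf 25.000249296426773
out t 49.0 p [ 0.3858 -0.1183  0.1553] f [ 0.75 -0.31 -1.55] op 0.41
over mug t 50.5 p [0.4902 0.0704 0.2195] f [-0.48  0.65 -0.84] op 0.411
 t 51.5 p [0.4916 0.0709 0.1261] f [ 0.61 -1.1  -1.07] op 0.41
stop 0.1475 [ 1.28 -0.29  5.8 ] -1.0249176507277102
0.1475 -1.0249176507277102 5.647659273184433
 t 54.2 p [0.4925 0.0709 0.074 ] f [1.23 0.1  5.07] op 0.412
```

Floor contact came at the expected height. I'll ease off slightly, release, and retreat.

Run:
```python
from h import *
p=np.array(bot.current_ee_pos())
bot.line_to(p+[0,0,.001],max_speed=.05)
bot.set_gripper(.6);bot.set_gripper(1.0);st()
bot.line_to(p+[.012,0,.10],max_speed=.2); bot.line_to([.45,-.05,.3],max_speed=.3);bot.goto([.25,-.35,.3],rot());st()
for n in("scene","top"):
    c=bot.read_camera(n)["pixels"];cv2.imwrite(f"pics/e_{n}.png",c)
    h=cv2.cvtColor(c,cv2.COLOR_BGR2HSV)
    for nm,lo,hi in(("green",(50,120,40),(85,255,255)),("yel",(20,150,90),(33,255,255)),("red",(0,150,80),(4,255,255)),("red2",(172,150,80),(180,255,255))):
        k,l,s,ce=cv2.connectedComponentsWithStats(cv2.inRange(h,lo,hi))
        print(n,nm,[(s[i].tolist(),ce[i].round(1).tolist()) for i in range(1,k) if s[i][4]>15])
    print("exp strainer loop",proj(n,[.502,.071,.13]),"mug centre",proj(n,[.472,.071,.1]))
a,b=[cv2.imread(f"pics/{x}.png")[215:262,255:295].astype(int) for x in("scene0","e_scene")]
print("mug diff bottom half",np.abs(a-b)[20:].mean())
```

```text
t 55.6 p [0.4925 0.0709 0.075 ] f [ 0.27 -0.62 -0.04] op 0.995
 t 58.4 p [ 0.2508 -0.3494  0.2997] f [ 0.3  -0.35  0.31] op 0.999
scene green [([111, 190, 9, 6, 21], [114.5, 192.7]), ([118, 196, 9, 10, 20], [122.4, 200.5]), ([202, 240, 12, 19, 104], [207.6, 249.2])]
scene yel [([92, 148, 13, 16, 139], [98.2, 155.3]), ([252, 241, 8, 7, 22], [254.9, 245.0]), ([215, 248, 12, 21, 131], [220.1, 258.0]), ([155, 306, 28, 20, 408], [168.2, 316.0])]
scene red [([210, 130, 13, 19, 79], [214.4, 141.4]), ([262, 204, 7, 20, 84], [264.8, 213.0])]
scene red2 []
exp strainer loop [267.24645593 213.41709888] mug centre [274.70135465 225.32173978]
top green []
top yel [([184, 109, 7, 10, 43], [186.8, 113.5]), ([217, 142, 7, 8, 17], [220.1, 145.9]), ([190, 212, 8, 10, 29], [192.8, 216.0]), ([152, 226, 15, 14, 165], [158.9, 232.6])]
top red [([288, 144, 11, 7, 26], [291.7, 146.6])]
top red2 []
exp strainer loop [254.78959136 213.87914911] mug centre [255.44202561 224.98150461]
mug diff bottom half 3.043827160493827
```

```bash
python3 -c "
from h import *
print(bot.job_done())"
```

```text
the job is handed in; nothing more can be done
None
```

I handed the job in at about 58 s: the camera images show the scoop and turner hanging on the spare hook, the strainer standing bowl-down in the mug, and the mug not visibly moved; the verdict itself wasn't returned.

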